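Scoop glass nuggets and hold them out level over the pattern

TASK

Take the scoop by its wooden handle, scoop at least three of the glass nuggets out of the tub without touching them with the fingers, and hold the loaded scoop level and still about 15 cm above the bench over the middle of the paper pattern, so that the maker can pick pieces out of it by hand. Finish while holding it there; do not put it down. Every nugget must be either in the scoop or still in the tub, and leave the other things on the bench where they are.

Things in the scene. Friction and masses are not known exactly. Their poses are not given: they have to be found in the camera images.
- scoop: aluminium scoop, loose, 0.18 kg, beside the tub, mouth roughly away from the robot. Origin: centre of the pan's underside; x out of the open mouth, z up. Pan 90 long (x) by 84 wide; flat floor 2 thick; front lip at x=+45, back wall at -45. Walls 34 high; sides 34 high to x=-10, then sloping down and ending at x=+20. Wooden handle over the pan: see scoop_grip
- scoop_grip (a point): middle of the scoop's wooden handle, at (-8, 0, 85) mm in the scoop's frame. The handle is a block 64 long (x), 22 wide (y), 30 high (70 to 100 above the underside), joined to the back wall by a 20 wide strap, free in front and beneath
- scoop_pan (a point): point 8 above the underside of the scoop, over the middle of the pan, at (0, 0, 8) in the scoop's frame
- tub: open white plastic tub fixed to the bench, 200 long (x) by 120 wide (y) by 46 high outside, upright walls and floor 4 thick. Origin: centre of its underside; x along its length, roughly away from the robot. The nuggets lie in its far (+x) half; the near half is empty and has room for the scoop's pan
- sheet: white paper pattern with a swirl drawing, 240 (x) by 180 (y), 2 thick, fixed flat on the bench; origin at the centre of its underside. A copper foil roll and pliers lie near its edges
- nugget0: chunky rounded glass nugget, 19 across, 15 thick, about 12 g, alike the other five, slippery on the tub and on the scoop (friction about 0.25), flat foot 7 across; stands on it in the tub at first. Origin: centre of its underside
- nugget1: chunky rounded glass nugget, 19 across, 15 thick, about 12 g, alike the other five, slippery on the tub and on the scoop (friction about 0.25), flat foot 7 across; stands on it in the tub at first. Origin: centre of its underside
- nugget2: chunky rounded glass nugget, 19 across, 15 thick, about 12 g, alike the other five, slippery on the tub and on the scoop (friction about 0.25), flat foot 7 across; stands on it in the tub at first. Origin: centre of its underside
- nugget3: chunky rounded glass nugget, 19 across, 15 thick, about 12 g, alike the other five, slippery on the tub and on the scoop (friction about 0.25), flat foot 7 across; stands on it in the tub at first. Origin: centre of its underside
- nugget4: chunky rounded glass nugget, 19 across, 15 thick, about 12 g, alike the other five, slippery on the tub and on the scoop (friction about 0.25), flat foot 7 across; stands on it in the tub at first. Origin: centre of its underside
- nugget5: chunky rounded glass nugget, 19 across, 15 thick, about 12 g, alike the other five, slippery on the tub and on the scoop (friction about 0.25), flat foot 7 across; stands on it in the tub at first. Origin: centre of its underside
- foil_roll: bystander: copper foil roll, 52 across, 12 high, lying on the sheet. Origin: centre of underside
- pliers: bystander: small pliers, 125 long, 11 high, lying on the sheet. Origin: middle of the underside
- flux_jar: bystander: closed amber jar, 54 across, 70 high. Origin: centre of underside
- weight: bystander: dark steel weight with a knob, 48 across, 42 high. Origin: centre of underside
- screwdriver: bystander: screwdriver lying on the bench. Origin: underside, mid-length
- cutter: bystander: glass cutter with a wooden handle, 130 long, 12 high, nearest the robot. Origin: underside
- solder_reel: bystander: metal solder reel, 52 across, 30 high. Origin: centre of underside
Not all that is in view belongs to the job. Several things look just like the scoop: the one meant starts farthest from the robot's base. Leave any pink look-alike of the tub alone.

How it is judged:
On the way:
1. at least three nuggets are in the scoop, lifted clear of the tub's rim ((distance between each of nugget0, nugget1, nugget2 and scoop_pan below 0.056 m or distance between each of nugget0, nugget1, nugget3 and scoop_pan below 0.056 m or distance between each of nugget0, nugget1, nugget4 and scoop_pan below 0.056 m or distance between each of nugget0, nugget1, nugget5 and scoop_pan below 0.056 m or distance between each of nugget0, nugget2, nugget3 and scoop_pan below 0.056 m or distance between each of nugget0, nugget2, nugget4 and scoop_pan below 0.056 m or distance between each of nugget0, nugget2, nugget5 and scoop_pan below 0.056 m or distance between each of nugget0, nugget3, nugget4 and scoop_pan below 0.056 m or distance between each of nugget0, nugget3, nugget5 and scoop_pan below 0.056 m or distance between each of nugget0, nugget4, nugget5 and scoop_pan below 0.056 m or distance between each of nugget1, nugget2, nugget3 and scoop_pan below 0.056 m or distance between each of nugget1, nugget2, nugget4 and scoop_pan below 0.056 m or distance between each of nugget1, nugget2, nugget5 and scoop_pan below 0.056 m or distance between each of nugget1, nugget3, nugget4 and scoop_pan below 0.056 m or distance between each of nugget1, nugget3, nugget5 and scoop_pan below 0.056 m or distance between each of nugget1, nugget4, nugget5 and scoop_pan below 0.056 m or distance between each of nugget2, nugget3, nugget4 and scoop_pan below 0.056 m or distance between each of nugget2, nugget3, nugget5 and scoop_pan below 0.056 m or distance between each of nugget2, nugget4, nugget5 and scoop_pan below 0.056 m or distance between each of nugget3, nugget4, nugget5 and scoop_pan below 0.056 m) and height (world z) of scoop_pan above 0.075 m), for 0.2 s.
At the end, for the whole second after the job is handed in: The gripper holds the scoop level (0.15 rad) and still (30 mm/s, 0.2 rad/s), site scoop_pan 110 to 210 mm up and within 60 mm horizontally of the middle of the sheet, at least three nuggets in it (origins within 56 mm of scoop_pan), every other nugget in the tub ((distance between each of nugget0, nugget1, nugget2 and scoop_pan below 0.056 m or distance between each of nugget0, nugget1, nugget3 and scoop_pan below 0.056 m or distance between each of nugget0, nugget1, nugget4 and scoop_pan below 0.056 m or distance between each of nugget0, nugget1, nugget5 and scoop_pan below 0.056 m or distance between each of nugget0, nugget2, nugget3 and scoop_pan below 0.056 m or distance between each of nugget0, nugget2, nugget4 and scoop_pan below 0.056 m or distance between each of nugget0, nugget2, nugget5 and scoop_pan below 0.056 m or distance between each of nugget0, nugget3, nugget4 and scoop_pan below 0.056 m or distance between each of nugget0, nugget3, nugget5 and scoop_pan below 0.056 m or distance between each of nugget0, nugget4, nugget5 and scoop_pan below 0.056 m or distance between each of nugget1, nugget2, nugget3 and scoop_pan below 0.056 m or distance between each of nugget1, nugget2, nugget4 and scoop_pan below 0.056 m or distance between each of nugget1, nugget2, nugget5 and scoop_pan below 0.056 m or distance between each of nugget1, nugget3, nugget4 and scoop_pan below 0.056 m or distance between each of nugget1, nugget3, nugget5 and scoop_pan below 0.056 m or distance between each of nugget1, nugget4, nugget5 and scoop_pan below 0.056 m or distance between each of nugget2, nugget3, nugget4 and scoop_pan below 0.056 m or distance between each of nugget2, nugget3, nugget5 and scoop_pan below 0.056 m or distance between each of nugget2, nugget4, nugget5 and scoop_pan below 0.056 m or distance between each of nugget3, nugget4, nugget5 and scoop_pan below 0.056 m) and horizontal distance between scoop_pan and sheet below 0.06 m and height (world z) of scoop_pan between 0.11 and 0.21 m and angle between scoop's own z axis and vertical below 0.15 rad and linear speed of scoop below 0.03 m/s and angular speed of scoop below 0.2 rad/s and contact force between the fingers and scoop above 1 N and (distance between nugget0 and scoop_pan below 0.056 m or (x of nugget0 in the frame of tub between -0.1 and 0.1 m and y of nugget0 in the frame of tub between -0.06 and 0.06 m and height (world z) of nugget0 below 0.046 m)) and (distance between nugget1 and scoop_pan below 0.056 m or (x of nugget1 in the frame of tub between -0.1 and 0.1 m and y of nugget1 in the frame of tub between -0.06 and 0.06 m and height (world z) of nugget1 below 0.046 m)) and (distance between nugget2 and scoop_pan below 0.056 m or (x of nugget2 in the frame of tub between -0.1 and 0.1 m and y of nugget2 in the frame of tub between -0.06 and 0.06 m and height (world z) of nugget2 below 0.046 m)) and (distance between nugget3 and scoop_pan below 0.056 m or (x of nugget3 in the frame of tub between -0.1 and 0.1 m and y of nugget3 in the frame of tub between -0.06 and 0.06 m and height (world z) of nugget3 below 0.046 m)) and (distance between nugget4 and scoop_pan below 0.056 m or (x of nugget4 in the frame of tub between -0.1 and 0.1 m and y of nugget4 in the frame of tub between -0.06 and 0.06 m and height (world z) of nugget4 below 0.046 m)) and (distance between nugget5 and scoop_pan below 0.056 m or (x of nugget5 in the frame of tub between -0.1 and 0.1 m and y of nugget5 in the frame of tub between -0.06 and 0.06 m and height (world z) of nugget5 below 0.046 m))); the arm keeps its last pose, push and grip.
It fails at once if the fingers touch a nugget (contact force between the fingers and nugget0 above 0.3 N or contact force between the fingers and nugget1 above 0.3 N or contact force between the fingers and nugget2 above 0.3 N or contact force between the fingers and nugget3 above 0.3 N or contact force between the fingers and nugget4 above 0.3 N or contact force between the fingers and nugget5 above 0.3 N).
It fails at once if a bystander is moved by more than 30 mm (distance of any of foil_roll, pliers, flux_jar, weight, screwdriver, cutter, solder_reel from where it was at the start of the episode above 0.03 m).
It also fails if it takes over 61 s, if anything falls off the work surface, if the arm or the gripper's body presses on something with over 40 N, if the wrist force passes 120 N, or if a joint passes its speed limit or range.

ROBOT

A 7-joint arm with a two-finger parallel gripper is mounted at the origin on the work surface. World frame = base frame: x ahead of the robot, y to its left, z up, the work surface at z = 0. Lengths are in m, angles in rad, forces in N, time in s.
With the tool pointing down it reaches from about 0.425 to 0.95 m from the base axis. Payload 16.7 kg.
Tool frame: the origin (TCP) lies at the very end of the fingers, on their centre line; the grasp point (between the pads) lies 19 mm behind it (ctrl.grasp_offset is the distance from the TCP to the grasp point, in m); z points along the fingers, y is the line along which they close (so a half turn about z gives the same grasp; the last joint's range is limited). The gripper opens to 94 mm and grips with 3 to 60 N. Pads are 16 mm wide; open, the fingers measure 119 mm over their backs; the gripper's body (75 mm by 177 mm) begins 78 mm behind the grasp point.
Start: joints at [1.139, 0.426, 0.074, 1.606, -0.034, 1.111, -0.067], TCP at [0.188, -0.648, 0.205] pointing down, gripper open.
Joint ranges: [-2.85, 2.85], [-0.5, 2.14], [-1.23, 1.37], [0.21, 2.46], [-1.02, 4.16], [0.16, 2.05], [-2.73, 2.73]. Speed limits (rad/s): [1.89, 1.89, 2.39, 2.39, 3.01, 3.01, 3.01].

INTERFACE

Orientations are given as [roll, pitch, yaw] about the fixed x, y, z axes, in that order (R = Rz(yaw) Ry(pitch) Rx(roll)).
In Python, from cell import ctrl, grab_frame, finish_job gives the robot as it stands.
- The arm moves only by the tool play_rows, never from a script. Its argument "increments" is text: rows parted by semicolons, each of 4 numbers parted by spaces: the shift along the tool's x, y, z in units of 50 mm (1.0 is 50 mm), then the turn about the tool's z in rad. A call has 1 to 10 rows; each row shifts and turns the commanded pose from where the row before left it, along the tool's axes as they then stand; what a row does not reach is not made up. A row lasts 1/10 s, in which the tool goes at most 50 mm and 8.59 degrees, less where a joint would pass 70% of its speed; a pose out of reach is approached as far as the arm can. A call is refused whole if a number of a shift passes 1 or a number of a turn 0.15, either way. A call with a gripper value outside its range is refused whole. "grip" is the finger opening in mm, from 0 to 94, set as the call begins (left out, the last holds). The fingers move at their own pace and stop on an object; "grip_force" is the grip in N (left out, the last holds). Time passes only in rows, so rows that do not move let the fingers close. It gives the time, the measured TCP pose, the force, the opening and the grip force at its end, in the units of the state.
- ctrl.state(): the state, without advancing time (a new reading comes with each control period).
- grab_frame(name): name is "scene" or "top"; returns a dict with "image" (400x640x3 uint8, red, green, blue), "z_map" (400x640 float32, m along the optical axis (not along the pixel's ray), 0 where there is no reading), "intrinsics" (3x3 intrinsics, pixels), "R" (3x3) and "t" (3): a world point X has camera coordinates R X + t. Camera axes: x right, y down, z forward; pixel columns grow to the right and rows downward; lengths in m; the calibration is good to about 2 mm. A picture is of the moment at which its call begins.
- finish_job(): hands the job in; it is judged then, once.
The state is a dict: "t": time; "joint_pos": joint angles; "dq": joint speeds; "effort": joint torques, N m; "ee_pos": TCP position; "eef_rot": TCP orientation; "wrist_force": force on the tool from outside, world axes, zero at the start; "torque": the same for the moment, N m; "finger_gap": finger opening in m; "grasp_force": force on a finger pad.
Only numpy, scipy, OpenCV 4.12 (cv2) and the standard library are available. Lean on these libraries where they do the work, as an engineer would, in place of code of your own. Each camera call takes 0.05 s, during which the arm holds its last target. There are 200 camera calls.

## Working session

There is one attempt and no reset: what is moved stays moved. The work goes in short steps, Python scripts to look and compute and a tool call to move; the robot and the scene stay as the last step left them, time stands still between calls to the robot, and variables do not carry over. Pictures are saved under pics/ and viewed, at most 10 in all, crops included, and the job is handed in when it is done.

Besides the shell and the picture viewer there is one more tool, called after "Call:" by a JSON object that holds its "method" and its "body", one argument or row to a line. play_rows: Moves the arm, as the interface text tells. Its arguments: {"type":"object","properties":{"increments":{"type":"string"},"grip":{"type":"number"},"grip_force":{"type":"number"}},"required":["increments"]}

```bash
mkdir -p pics; ls
cat > h.py <<'E'
import numpy as np, cv2
from cell import ctrl, grab_frame, finish_job
def cloud(f):
    K=f["intrinsics"];z=f["z_map"];v,u=np.mgrid[0:z.shape[0],0:z.shape[1]]
    P=np.stack([(u-K[0,2])/K[0,0]*z,(v-K[1,2])/K[1,1]*z,z],-1)
    W=(P-f["t"])@f["R"]; W[z==0]=np.nan
    return W
def save(f,n): cv2.imwrite("pics/"+n,f["image"][:,:,::-1])
E
python3 - <<'E'
from h import *
for n in("top","scene"):
    f=grab_frame(n);save(f,n+"0.png");np.savez(n+"0.npz",**f)
    print(n,f["R"].round(2).tolist(),f["t"].round(3))
s=ctrl.state();print(s, ctrl.grasp_offset)
E
```

```text
pics
top [[-0.01, -1.0, 0.01], [-1.0, 0.01, -0.07], [0.07, -0.01, -1.0]] [0.03  0.502 1.029]
scene [[0.23, 0.97, -0.0], [0.62, -0.15, -0.77], [-0.75, 0.17, -0.63]] [-0.121 -0.228  1.263]
{'t': 0.1, 'joint_pos': array([ 1.1385035 ,  0.42666624,  0.07382204,  1.60653711, -0.03412041,
        1.11080634, -0.06707994]), 'dq': array([-1.20796732e-04,  7.35954230e-05,  9.97539038e-04, -1.39458220e-03,
        9.34736271e-04,  1.28325177e-03,  6.90024546e-04]), 'effort': array([ 8.50135664e-03, -9.37471175e+01,  3.67736667e+00, -4.55043018e+01,
       -4.84795275e-02,  1.66689616e-02,  1.43588577e-04]), 'ee_pos': array([ 0.1882384 , -0.64780626,  0.20484946]), 'eef_rot': array([-3.14043456e+00,  5.00356446e-05,  2.82800585e-01]), 'wrist_force': array([ 0.20728223, -0.3913924 ,  1.42791631]), 'torque': array([ 0.00088987, -0.00772639,  0.00424695]), 'grasp_force': 0.0, 'finger_gap': 0.09375842426634651} 0.0188
```

View pics/top0.png

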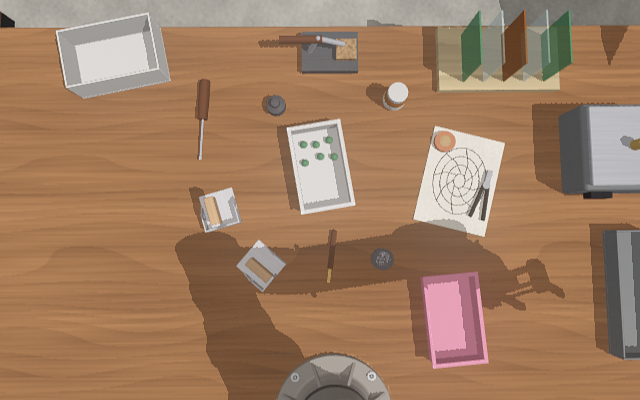

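View pics/scene0.png

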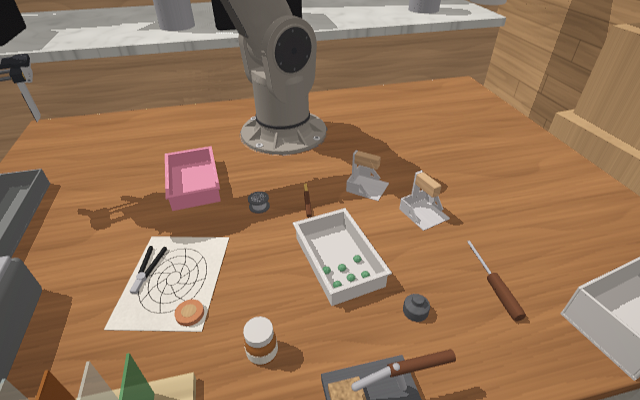

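The top view shows the target scoop at about (220,209), the tub at (320,167) with six green nuggets near (318,150), the sheet at (460,180), and a look-alike scoop at (261,265) that is nearer the base. I'll measure these next.

```bash
cat > m.py <<'E'
from h import *
def rect(P): 
    c,s,a=cv2.minAreaRect((P[:,:2]*1000).astype(np.float32)); return np.round(c,1),np.round(s,1),round(a,1)
for n in("top","scene"):
    f=dict(np.load(n+"0.npz"));W=cloud(f);I=f["image"].astype(int);x,y,z=W[...,0],W[...,1],W[...,2]
    hsv=cv2.cvtColor(f["image"],cv2.COLOR_RGB2HSV)
    reg=np.zeros(z.shape,bool)
    if n=="top":
        C=lambda u,v:W[v,u].round(3); print("scoop2",C(261,265),"scoop",C(220,209),"tub",C(320,190),"sheet",C(460,200))
        c=C(213,210); 
    near=(abs(x-c[0])<.07)&(abs(y-c[1])<.07)
    h=near&(z>.09)&(z<.106); P=W[h]; print(n,"handle top",len(P),rect(P),P[:,2].mean(), P.mean(0))
    p=near&(z<.03)&(z>-.01)&(hsv[...,1]<50); 
    print(" pan low",p.sum(),rect(W[p]) if p.sum() else '')
    p=near&(z>.004)&(z<.045); print(" walls",p.sum(),rect(W[p]))
    g=(hsv[...,0]>45)&(hsv[...,0]<90)&(hsv[...,1]>60)&(z<.03)&(z>0)
    k,l,st,ce=cv2.connectedComponentsWithStats(g.astype(np.uint8))
    for i in range(1,k):
        if st[i,4]>8: print("  nug",st[i,4],W[l==i].mean(0).round(4),W[l==i][:,2].max().round(3))
    t=C(320,190) if n=="top" else t
    r=(abs(x-t[0]-.03)<.15)&(abs(y-t[1])<.11)&(z>.041)&(z<.05); print(" rim",r.sum(),rect(W[r]))
    s=W[(z<.008)&(hsv[...,1]<45)&(hsv[...,2]>170)&(y<-.12)&(y>-.5)&(x>.3)&(x<.75)]
    print(" sheet",len(s),rect(s),s[:,2].mean())
E
python3 m.py
```

```text
scoop2 [0.358 0.161 0.086] scoop [0.489 0.272 0.002] tub [0.533 0.027 0.002] sheet [ 0.506 -0.319  0.003]
top handle top 320 (array([477. , 269.4]), array([68.9, 22.5]), 15.7) 0.09863579076505935 [0.47689212 0.26852144 0.09863579]
 pan low 872 (array([486.9, 277. ]), array([92.4, 93.8]), 16.2)
 walls 291 (array([481.2, 267.3]), array([131.1, 132.8]), 1.8)
  nug 49 [ 0.8726 -0.328   0.0249] 0.03
  nug 25 [ 0.8138 -0.5281  0.026 ] 0.03
  nug 21 [0.6554 0.0028 0.0171] 0.022
  nug 22 [0.6448 0.0652 0.0173] 0.021
  nug 17 [0.644  0.0343 0.017 ] 0.022
  nug 13 [0.615  0.0232 0.0171] 0.019
  nug 17 [ 0.6131 -0.0104  0.0168] 0.019
  nug 18 [0.5992 0.0611 0.0169] 0.02
 rim 1046 (array([586.1,  25.4]), array([210.8, 130.2]), 9.4)
 sheet 5795 (array([ 554.9, -319.2]), array([182.3, 242.6]), 75.6) 0.0017337569740353196
scene handle top 244 (array([480.7, 267.1]), array([70.8, 23.9]), 18.4) 0.09728863068907721 [0.4844293  0.26629324 0.09728863]
 pan low 1108 (array([481.1, 273. ]), array([112.2, 134.4]), 81.8)
 walls 493 (array([488.8, 271.5]), array([88.1, 88.1]), 16.3)
  nug 40 [0.6055 0.0618 0.0157] 0.02
  nug 42 [0.6212 0.0236 0.0158] 0.02
  nug 38 [ 0.6199 -0.009   0.0158] 0.019
  nug 38 [0.6497 0.0643 0.0164] 0.019
  nug 44 [0.6505 0.0342 0.016 ] 0.02
  nug 40 [0.6606 0.002  0.0164] 0.02
  nug 15 [ 0.8076 -0.3284  0.0256] 0.029
 rim 1240 (array([588.6,  24.7]), array([212.8, 131.1]), 9.6)
 sheet 6544 (array([ 569.4, -262.1]), array([301.4, 245.1]), 76.4) 0.0012114288060366166
```

Call:
{"method": "play_rows", "body": {
  "increments": "0.57 -0.35 0 0;0.57 -0.35 0 0;0.57 -0.35 0 0;0.57 -0.35 0 0;0.57 -0.35 0 0;0.57 -0.35 0 0;0.57 -0.35 0 0;0.57 -0.35 0 0",
  "grip": 94
}}

```text
t: 0.9
ee_pos: [0.3688, -0.4489, 0.2053]
eef_rot: [-3.141, 0.0, 0.283]
wrist_force: [1.0, 0.1, -0.3]
finger_gap: 0.0938
grasp_force: 0.0
```

Call:
{"method": "play_rows", "body": {
  "increments": "0.57 -0.35 0 0;0.57 -0.35 0 0;0.57 -0.35 0 0;0.57 -0.35 0 0;0.57 -0.35 0 0;0.57 -0.35 0 0;0.57 -0.35 0 0;0.57 -0.35 0 0"
}}

```text
t: 1.7
ee_pos: [0.5487, -0.2509, 0.2053]
eef_rot: [-3.141, 0.0, 0.283]
wrist_force: [0.5, -0.3, 0.8]
finger_gap: 0.094
grasp_force: 0.0
```

Call:
{"method": "play_rows", "body": {
  "increments": "0.075 -0.52 0 0;0.075 -0.52 0 0;0.075 -0.52 0 0;0.075 -0.52 0 0;0.075 -0.52 0 0;0.075 -0.52 0 0;0.075 -0.52 0 0;0.075 -0.52 0 0;0.075 -0.52 0 0;0.075 -0.52 0 0"
}}

```text
t: 2.7
ee_pos: [0.5111, 0.0091, 0.2053]
eef_rot: [-3.142, 0.0, 0.283]
wrist_force: [-0.2, 0.5, -0.5]
finger_gap: 0.0939
grasp_force: 0.0
```

Call:
{"method": "play_rows", "body": {
  "increments": "0.075 -0.52 0 0;0.075 -0.52 0 0;0.075 -0.52 0 0;0.075 -0.52 0 0;0.075 -0.52 0 0;0.075 -0.52 0 0;0.075 -0.52 0 0;0.075 -0.52 0 0;0 0 0 0"
}}

```text
t: 3.6
ee_pos: [0.4813, 0.2196, 0.2054]
eef_rot: [-3.14, 0.0, 0.287]
wrist_force: [-0.4, -1.0, 0.5]
finger_gap: 0.0937
grasp_force: 0.0
```

Call:
{"method": "play_rows", "body": {
  "increments": "0.07 -0.32 0 0;0.07 -0.32 0 0;0.07 -0.31 0 0;0 0 0.4 0;0 0 0.4 0;0 0 0.4 0;0 0 0.4 0;0 0 0.4 0;0 0 0.4 0;0 0 0.38 0"
}}

```text
t: 4.6
ee_pos: [0.4792, 0.2638, 0.0655]
eef_rot: [3.141, 0.001, 0.282]
wrist_force: [0.3, -0.3, -0.3]
finger_gap: 0.094
grasp_force: 0.0
```

Call:
{"method": "play_rows", "body": {
  "increments": "0 0 0 0;0 0 0 0;0 0 0 0;0 0 0 0;0 0 0 0;0 0 0 0;0 0 0 0;0 0 0 0",
  "grip": 10,
  "grip_force": 50
}}

```text
t: 5.4
ee_pos: [0.4792, 0.2648, 0.0666]
eef_rot: [-3.142, -0.0, 0.283]
wrist_force: [-0.4, -1.3, 0.2]
finger_gap: 0.0334
grasp_force: 0.0
```

Still closing; I'll wait, then lift to clear the tub rim.

Call:
{"method": "play_rows", "body": {
  "increments": "0 0 0 0;0 0 0 0;0 0 0 0;0 0 0 0;0 0 0 0;0 0 0 0"
}}

```text
t: 6.0
ee_pos: [0.4792, 0.2648, 0.0665]
eef_rot: [-3.141, -0.0, 0.283]
wrist_force: [0.0, 1.1, 0.2]
finger_gap: 0.0217
grasp_force: 50.0
```

Call:
{"method": "play_rows", "body": {
  "increments": "0 0 -0.1 0;0 0 -0.25 0;0 0 -0.35 0;0 0 -0.35 0;0 0 -0.35 0;0 0 -0.3 0;0 0 -0.2 0;0 0 0 0;0 0 0 0"
}}

```text
t: 6.9
ee_pos: [0.4791, 0.2646, 0.1613]
eef_rot: [3.141, 0.0, 0.283]
wrist_force: [-0.6, 0.1, -1.9]
finger_gap: 0.0215
grasp_force: 50.0
```

Run:
```python
from h import *
s=ctrl.state();print(s["ee_pos"],s["eef_rot"],s["finger_gap"],s["grasp_force"])
f=grab_frame("scene");W=cloud(f);np.savez("scene1.npz",**f)
p=s["ee_pos"];I=f["image"]
q=f["R"]@p+f["t"];q=f["intrinsics"]@q;u,v=(q[:2]/q[2]).astype(int);print(u,v)
c=I[max(0,v-110):v+110,max(0,u-110):u+110];cv2.imwrite("pics/s1.png",cv2.resize(c,None,fx=2.7,fy=2.7)[:,:,::-1])
```

```text
[0.47908344 0.26455529 0.16128364] [3.14147273e+00 1.18253426e-04 2.82683522e-01] 0.021487379356393718 49.99948024749756
430 156
```

View pics/s1.png

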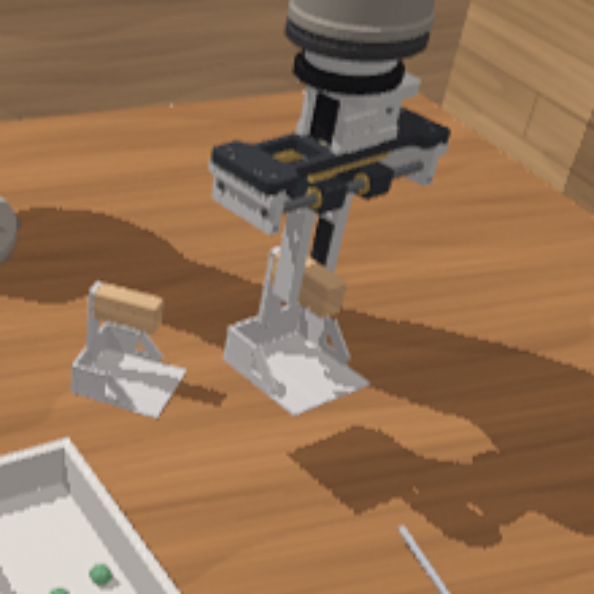

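The scoop is gripped by the handle and hangs level. Next I'll measure the pan relative to the TCP.

```bash
cat > pan.py <<'E'
from h import *
def pan(f,p,yaw):
    W=cloud(f);d=W-p;c,s=np.cos(yaw),np.sin(yaw)
    L=np.stack([c*d[...,0]+s*d[...,1],-s*d[...,0]+c*d[...,1],d[...,2]],-1)  # x fwd, y left, z up
    return L
if __name__=="__main__":
    f=dict(np.load("scene1.npz"));p=np.array([.4791,.2646,.1613])
    L=pan(f,p,.283);m=(abs(L[...,0])<.08)&(abs(L[...,1])<.06)&(L[...,2]>-.08)&(L[...,2]<-.055)
    P=L[m];
    r=cv2.minAreaRect((P[:,:2]*1000).astype(np.float32));print(len(P),r)
    print("x",np.percentile(P[:,0],[0,1,50,99,100]).round(4),"y",np.percentile(P[:,1],[0,1,99,100]).round(4))
    A=P[P[:,0]>.02]; A=A[abs(A[:,1])<.035]
    co=np.linalg.lstsq(np.c_[A[:,:2],np.ones(len(A))],A[:,2],rcond=None)[0];print("plane",co.round(4),len(A))
    h=(abs(L[...,0])<.06)&(abs(L[...,1])<.02)&(L[...,2]>.0)&(L[...,2]<.04);H=L[h];print("handle",H.min(0).round(3),H.max(0).round(3))
E
python3 pan.py
```

```text
902 ((13.360000610351562, -1.4789009094238281), (91.17840576171875, 87.27842712402344), 0.8440659046173096)
x [-0.0325 -0.0313  0.016   0.0575  0.0589] y [-0.0456 -0.0439  0.0402  0.0425]
plane [ 0.0003  0.0015 -0.0653] 318
handle [-0.033 -0.02   0.   ] [0.038 0.019 0.04 ]
```

Call:
{"method": "play_rows", "body": {
  "increments": "-0.03 0.3 0 0;-0.04 0.5 0 0;-0.05 0.55 0 0;-0.05 0.55 0 0;-0.05 0.55 0 0;-0.05 0.55 0 0;-0.05 0.55 0 0;-0.05 0.55 0 0;-0.04 0.5 0 0;-0.03 0.49 0 0"
}}

```text
t: 7.95
ee_pos: [0.5285, 0.012, 0.1608]
eef_rot: [-3.141, 0.001, 0.282]
wrist_force: [0.5, 0.4, -1.9]
finger_gap: 0.0215
grasp_force: 50.0
```

Call:
{"method": "play_rows", "body": {
  "increments": "0 0 0 0.033;0 0 0 0.033;0 0 0 0.033;0 0 0 0.033;0 0 0 0;0 0 0 0"
}}

```text
t: 8.55
ee_pos: [0.5287, 0.0136, 0.1611]
eef_rot: [-3.142, 0.001, 0.151]
wrist_force: [0.2, 0.2, -1.8]
finger_gap: 0.0215
grasp_force: 50.0
```

Run:
```python
from h import *
from pan import pan
s=ctrl.state();p=s["ee_pos"];yaw=s["eef_rot"][2];print(p,yaw)
f=grab_frame("scene");L=pan(f,p,yaw);save(f,"s2.png")
m=(abs(L[...,0])<.08)&(abs(L[...,1])<.06)&(L[...,2]>-.08)&(L[...,2]<-.055);P=L[m]
print(cv2.minAreaRect((P[:,:2]*1000).astype(np.float32)))
# tub far rim in tool frame
W=cloud(f);t=W[(W[...,2]>.041)&(W[...,2]<.05)&(abs(W[...,0]-.6)<.15)&(abs(W[...,1]-.02)<.12)]
d=t-p;c,q=np.cos(yaw),np.sin(yaw);x=c*d[:,0]+q*d[:,1];y=-q*d[:,0]+c*d[:,1]
far=(x>.1)&(x<.175)
print("rim rect in tool frame",cv2.minAreaRect((np.c_[x,y]*1000).astype(np.float32)), np.percentile(x,[1,99]).round(4))
b=[(np.percentile(x[(abs(y-k)<.008)&(x>.1)],[2,98]).round(4),k) for k in(-.04,-.02,0,.02,.04)];print(b)
```

```text
[0.52871337 0.01362261 0.16108772] 0.1513212086433493
((12.834144592285156, -0.5998153686523438), (85.3638687133789, 92.24102783203125), 89.77690124511719)
rim rect in tool frame ((98.34496307373047, 2.8907241821289062), (293.60003662109375, 144.1363525390625), 6.373273849487305) [-0.041   0.2299]
[(array([0.1575, 0.1673]), -0.04), (array([0.1575, 0.1671]), -0.02), (array([0.1569, 0.1668]), 0), (array([0.1569, 0.1663]), 0.02), (array([0.1567, 0.1664]), 0.04)]
```

Call:
{"method": "play_rows", "body": {
  "increments": "0 0 0.2 0;0 0 0.3 0;0 0 0.3 0;0 0 0.3 0;0 0 0.3 0;0 0 0.2 0;0 0 0.1 0;0 0 0 0;0 0 0 0"
}}

```text
t: 9.5
ee_pos: [0.5293, 0.0142, 0.0768]
eef_rot: [-3.142, -0.0, 0.151]
wrist_force: [0.8, 0.5, -1.6]
finger_gap: 0.0216
grasp_force: 50.0
```

Call:
{"method": "play_rows", "body": {
  "increments": "0 0 0.03 0;0 0 0.03 0;0 0 0 0"
}}

```text
t: 9.8
ee_pos: [0.5291, 0.0142, 0.0736]
eef_rot: [3.142, -0.0, 0.151]
wrist_force: [0.6, 0.7, -1.6]
finger_gap: 0.0216
grasp_force: 50.0
```

Call:
{"method": "play_rows", "body": {
  "increments": "0 0 0.02 0;0 0 0.01 0;0 0 0 0"
}}

```text
t: 10.1
ee_pos: [0.529, 0.0142, 0.0719]
eef_rot: [-3.142, 0.0, 0.151]
wrist_force: [-0.8, -0.3, -1.4]
finger_gap: 0.0218
grasp_force: 50.0
```

Call:
{"method": "play_rows", "body": {
  "increments": "0 0 0.02 0;0 0 0 0;0 0 0 0"
}}

```text
t: 10.4
ee_pos: [0.5291, 0.0142, 0.071]
eef_rot: [-3.142, 0.0, 0.151]
wrist_force: [0.2, 0.1, -2.1]
finger_gap: 0.0214
grasp_force: 50.0
```

Call:
{"method": "play_rows", "body": {
  "increments": "0 0 0.01 0;0 0 0 0;0 0 0 0"
}}

```text
t: 10.7
ee_pos: [0.5291, 0.0143, 0.0706]
eef_rot: [-3.142, -0.0, 0.151]
wrist_force: [0.7, 0.7, -0.5]
finger_gap: 0.0219
grasp_force: 50.0
```

Call:
{"method": "play_rows", "body": {
  "increments": "0 0 0.01 0;0.1 0 0 0;0.15 0 0 0;0.15 0 0 0;0.15 0 0 0;0.15 0 0 0;0.15 0 0 0;0.15 0 0 0;0.1 0 0 0;0 0 0 0"
}}

```text
t: 11.7
ee_pos: [0.5846, 0.0226, 0.0706]
eef_rot: [3.142, -0.002, 0.151]
wrist_force: [1.7, 0.1, 5.4]
finger_gap: 0.0217
grasp_force: 50.0
```

```bash
cat > look.py <<'E'
import sys
from h import *
s=ctrl.state();p=s["ee_pos"];print(p,s["eef_rot"],s["wrist_force"])
o=[]
for n in("top","scene"):
    f=grab_frame(n);q=f["intrinsics"]@(f["R"]@(p+[0.04,0,-.05])+f["t"]);u,v=(q[:2]/q[2]).astype(int)
    u=min(max(u,50),590);v=min(max(v,50),350)
    o.append(cv2.resize(f["image"][v-50:v+50,u-50:u+50],(400,400),interpolation=cv2.INTER_CUBIC))
cv2.imwrite("pics/"+sys.argv[1],np.hstack(o)[:,:,::-1])
E
python3 look.py l3.png
```

```text
[0.58460952 0.0226319  0.07055986] [ 3.14159210e+00 -1.54069819e-03  1.50692002e-01] [1.6773389  0.08953627 5.43510679]
```

View pics/l3.png

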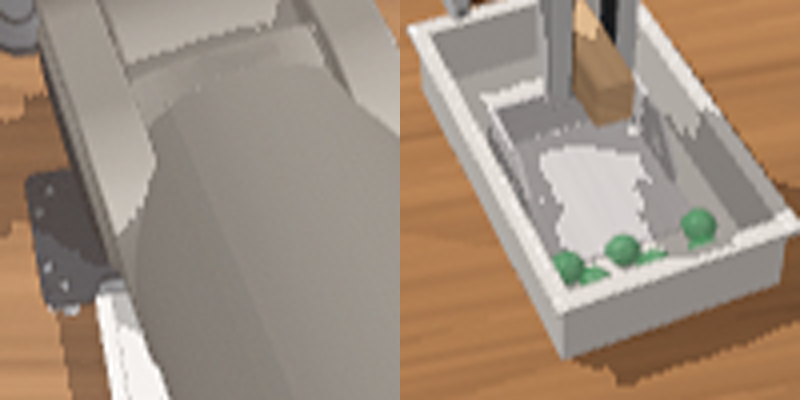

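The scene view shows nuggets bunched ahead of or on the lip near the far wall (pixels about (565,270), (620,250) and (700,225)). I'll keep pushing toward the wall and watch the force.

Call:
{"method": "play_rows", "body": {
  "increments": "0.1 0 0 0;0.15 0 0 0;0.15 0 0 0;0.1 0 0 0;0 0 0 0;0 0 0 0"
}}

```text
t: 12.4
ee_pos: [0.6091, 0.0264, 0.0706]
eef_rot: [-3.142, -0.002, 0.151]
wrist_force: [1.4, 0.5, 5.0]
finger_gap: 0.0214
grasp_force: 50.0
```

Call:
{"method": "play_rows", "body": {
  "increments": "0.08 0 0 0;0.08 0 0 0;0.06 0 0 0;0 0 0 0"
}}

```text
t: 12.8
ee_pos: [0.6196, 0.0279, 0.0706]
eef_rot: [3.142, -0.001, 0.151]
wrist_force: [0.6, -0.1, 7.9]
finger_gap: 0.0215
grasp_force: 50.0
```

```bash
python3 look.py l4.png
python3 - <<'E'
import cv2
i=cv2.imread("pics/l4.png");cv2.imwrite("pics/l4b.png",cv2.resize(i[:,400:],(600,600)))
E
```

```text
[0.61963168 0.02794165 0.07056968] [ 3.14153063e+00 -7.50024743e-04  1.50711404e-01] [ 0.6012102  -0.11423515  7.93530718]
```

View pics/l4b.png

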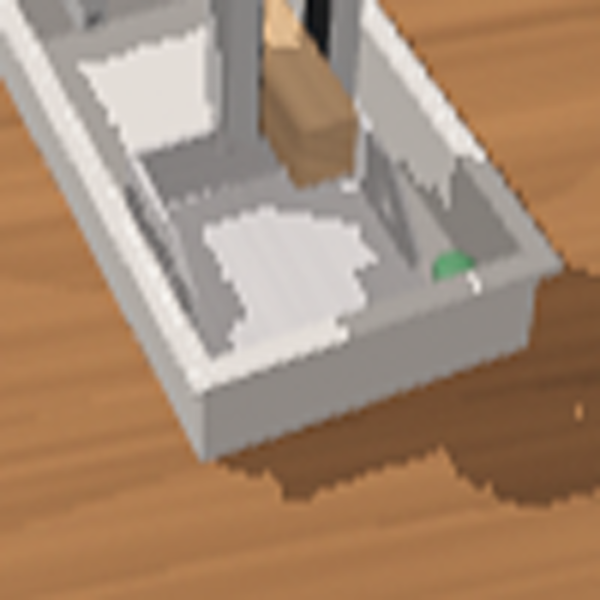

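The lip is about 6 mm from the wall. Most nuggets are hidden behind the rim and one shows at the +y corner (455,262). I'll push gently until it contacts.

Call:
{"method": "play_rows", "body": {
  "increments": "0.04 0 0 0;0.04 0 0 0;0 0 0 0;0 0 0 0"
}}

```text
t: 13.3
ee_pos: [0.6233, 0.0285, 0.0706]
eef_rot: [3.141, -0.001, 0.151]
wrist_force: [-1.3, 0.0, 8.3]
finger_gap: 0.0216
grasp_force: 50.0
```

Call:
{"method": "play_rows", "body": {
  "increments": "0.03 0 0 0;0 0 0 0;0 0 0 0"
}}

```text
t: 13.6
ee_pos: [0.6247, 0.0287, 0.0705]
eef_rot: [3.142, -0.0, 0.151]
wrist_force: [-2.1, -0.2, 7.9]
finger_gap: 0.0217
grasp_force: 50.0
```

Call:
{"method": "play_rows", "body": {
  "increments": "0.02 0 0 0;0 0 0 0;0 0 0 0"
}}

```text
t: 13.9
ee_pos: [0.6256, 0.0288, 0.0706]
eef_rot: [3.141, -0.0, 0.151]
wrist_force: [-3.9, -0.3, 10.0]
finger_gap: 0.0219
grasp_force: 50.0
```

Call:
{"method": "play_rows", "body": {
  "increments": "0.02 0 0 0;0 0 0 0;0 0 0 0"
}}

```text
t: 14.2
ee_pos: [0.6265, 0.029, 0.0705]
eef_rot: [3.141, -0.0, 0.151]
wrist_force: [-3.3, 0.0, 9.0]
finger_gap: 0.0219
grasp_force: 50.0
```

Call:
{"method": "play_rows", "body": {
  "increments": "0.02 0 0 0;0 0 0 0;0 0 0 0"
}}

```text
t: 14.5
ee_pos: [0.6269, 0.0289, 0.0705]
eef_rot: [3.141, 0.001, 0.151]
wrist_force: [-7.8, -1.0, 14.5]
finger_gap: 0.0215
grasp_force: 50.0
```

Call:
{"method": "play_rows", "body": {
  "increments": "-0.02 0 0 0;0 0 -0.03 0;0 0 -0.06 0;0 0 -0.1 0;0 0 -0.12 0;0 0 -0.12 0;0 0 -0.1 0;0 0 -0.06 0;0 0 -0.03 0;0 0 0 0"
}}

```text
t: 15.5
ee_pos: [0.6265, 0.029, 0.1012]
eef_rot: [-3.142, -0.0, 0.151]
wrist_force: [0.6, -0.3, -2.6]
finger_gap: 0.0216
grasp_force: 50.0
```

```bash
python3 look.py l5.png
python3 - <<'E'
import cv2
i=cv2.imread("pics/l5.png");cv2.imwrite("pics/l5b.png",cv2.resize(i[:,400:],(600,600)))
E
```

```text
[0.62651724 0.02898562 0.10116882] [-3.14158776e+00 -2.53684766e-04  1.50750552e-01] [ 0.59077265 -0.30493588 -2.55497383]
```

View pics/l5b.png

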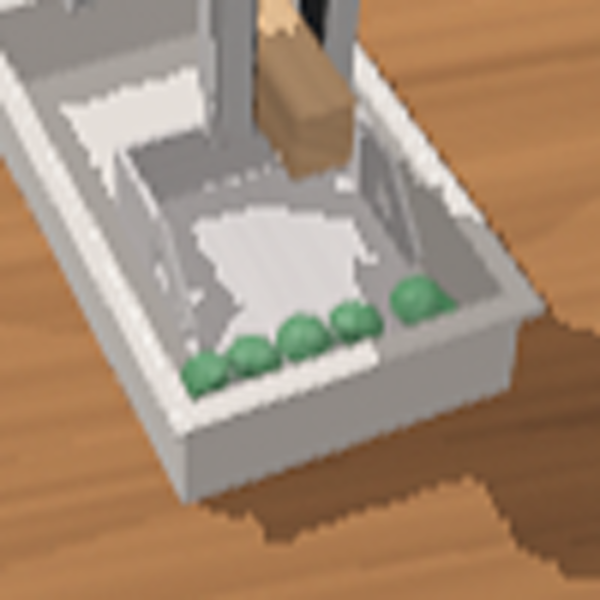

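Five or six nuggets now sit in a row along the lip (image (205,370) to (440,300)). That is too near the edge, so I'll ease backward over the tub while rising a little, then stop sharply so they slide into the pan.

Call:
{"method": "play_rows", "body": {
  "increments": "-0.05 0 0 0;-0.1 0 -0.05 0;-0.2 0 -0.15 0;-0.3 0 -0.15 0;-0.4 0 -0.1 0;-0.5 0 0 0;-0.6 0 0 0;0 0 0 0;0 0 0 0;0 0 0 0",
  "grip_force": 60
}}

```text
t: 16.6
ee_pos: [0.5208, 0.013, 0.1241]
eef_rot: [3.142, -0.001, 0.151]
wrist_force: [-0.6, 0.2, -1.6]
finger_gap: 0.0215
grasp_force: 60.0
```

```bash
python3 look.py l6.png
python3 - <<'E'
import cv2
i=cv2.imread("pics/l6.png");cv2.imwrite("pics/l6b.png",cv2.resize(i[:,400:],(600,600)))
E
```

```text
[0.52079199 0.012974   0.12408608] [ 3.14155876e+00 -1.27763566e-03  1.50782079e-01] [-0.56205588  0.16306059 -1.60172702]
```

View pics/l6b.png

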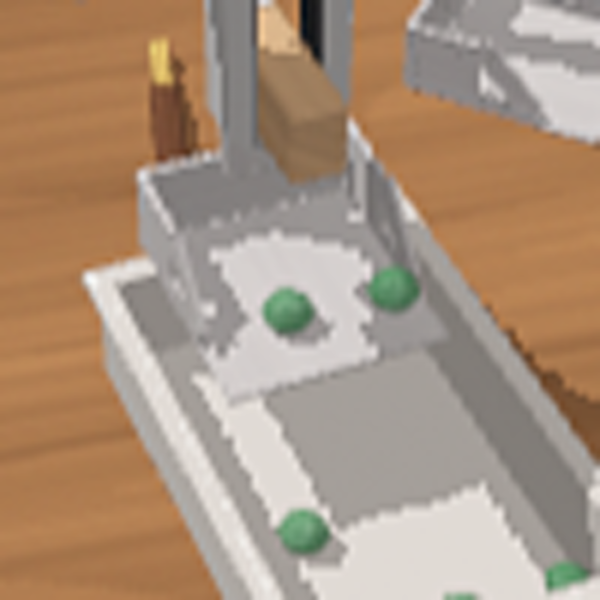

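Two nuggets stayed well inside the pan (290,310) and (393,290), and the others slid off the lip back into the tub. I'll check that all six are contained and plan a second pass.

```bash
cat > nug.py <<'E'
from h import *
def nuggets():
    s=ctrl.state();p=s["ee_pos"];yaw=s["eef_rot"][2]
    f=grab_frame("scene");W=cloud(f);hsv=cv2.cvtColor(f["image"],cv2.COLOR_RGB2HSV)
    g=((hsv[...,0]>45)&(hsv[...,0]<90)&(hsv[...,1]>60)&(W[...,0]<.75)).astype(np.uint8)
    k,l,st,ce=cv2.connectedComponentsWithStats(g)
    R=lambda d,a:np.array([np.cos(a)*d[0]+np.sin(a)*d[1],-np.sin(a)*d[0]+np.cos(a)*d[1]])
    print("tcp",p,yaw)
    for i in range(1,k):
        if st[i,4]>4:
            m=W[l==i].mean(0);print(st[i,4],ce[i].round(),"z",m[2].round(3),"tub",R(m-[.587,.025,0],.166).round(3),"scoop",(R(m-p,yaw)-[.013,-.001]).round(3))
nuggets()
E
python3 nug.py
```

```text
tcp [0.52072766 0.01305816 0.12365209] 0.15088922494748247
40 [344. 225.] z 0.071 tub [-0.029  0.026] scoop [0.025 0.029]
39 [326. 228.] z 0.07 tub [-0.033 -0.013] scoop [ 0.021 -0.01 ]
40 [329. 266.] z 0.016 tub [ 0.019 -0.029] scoop [ 0.074 -0.026]
20 [373. 272.] z 0.018 tub [0.072 0.045] scoop [0.126 0.049]
22 [354. 278.] z 0.017 tub [0.071 0.003] scoop [0.125 0.007]
```

Call:
{"method": "play_rows", "body": {
  "increments": "0.03 0 0 0;0.05 0 0 0;0.05 0 0 0;0.03 0 0.05 0;0.02 0 0.1 0;0 0 0.15 0;0 0 0.2 0;0 0 0.2 0;0 0 0.15 0;0 0 0.1 0"
}}

```text
t: 17.75
ee_pos: [0.5287, 0.0142, 0.075]
eef_rot: [-3.141, 0.001, 0.151]
wrist_force: [0.3, 0.8, -2.0]
finger_gap: 0.0217
grasp_force: 60.0
```

Call:
{"method": "play_rows", "body": {
  "increments": "0 0 0.05 0;0 0 0.03 0;0 0 0.02 0;0 0 0.01 0;0 0 0 0"
}}

```text
t: 18.25
ee_pos: [0.5292, 0.0142, 0.0707]
eef_rot: [3.142, -0.0, 0.151]
wrist_force: [0.3, 0.3, -1.2]
finger_gap: 0.0215
grasp_force: 60.0
```

Call:
{"method": "play_rows", "body": {
  "increments": "0 0 0.015 0;0.08 0 0 0;0.15 0 0 0;0.2 0 0 0;0.2 0 0 0;0.2 0 0 0;0.18 0 0 0;0.16 0 0 0;0.14 0 0 0;0.12 0 0 0"
}}

```text
t: 19.25
ee_pos: [0.6004, 0.025, 0.0705]
eef_rot: [3.141, -0.001, 0.151]
wrist_force: [-2.7, -0.0, 8.4]
finger_gap: 0.0217
grasp_force: 60.0
```

Call:
{"method": "play_rows", "body": {
  "increments": "0.1 0 0 0;0.09 0 0 0;0.08 0 0 0;0.07 0 0 0;0.05 0 0 0;0.04 0 0 0;0.03 0 0 0;0.02 0 0 0;0 0 0 0"
}}

```text
t: 20.15
ee_pos: [0.624, 0.0286, 0.0706]
eef_rot: [3.142, -0.001, 0.151]
wrist_force: [-1.5, -0.3, 6.5]
finger_gap: 0.0214
grasp_force: 60.0
```

Call:
{"method": "play_rows", "body": {
  "increments": "0.02 0 0 0;0.02 0 0 0;0 0 0 0"
}}

```text
t: 20.45
ee_pos: [0.6259, 0.0289, 0.0706]
eef_rot: [3.141, -0.001, 0.151]
wrist_force: [-2.3, 0.6, 7.3]
finger_gap: 0.0216
grasp_force: 60.0
```

Call:
{"method": "play_rows", "body": {
  "increments": "0.02 0 0 0;0 0 0 0;-0.01 0 0 0;0 0 -0.03 0;0 0 -0.08 0;0 0 -0.13 0;0 0 -0.15 0;0 0 -0.12 0;0 0 -0.07 0;0 0 -0.03 0"
}}

```text
t: 21.45
ee_pos: [0.6261, 0.0289, 0.1009]
eef_rot: [3.142, -0.001, 0.151]
wrist_force: [0.2, 0.5, -1.6]
finger_gap: 0.0214
grasp_force: 60.0
```

```bash
python3 nug.py;python3 look.py l7.png
python3 - <<'E'
import cv2
i=cv2.imread("pics/l7.png");cv2.imwrite("pics/l7b.png",cv2.resize(i[:,400:],(600,600)))
E
```

```text
tcp [0.62614759 0.02893344 0.10086906] 0.15070470524220037
54 [366. 267.] z 0.048 tub [0.078 0.025] scoop [0.025 0.029]
48 [347. 272.] z 0.048 tub [ 0.073 -0.014] scoop [ 0.021 -0.01 ]
6 [375. 272.] z 0.018 tub [0.074 0.049] scoop [0.021 0.053]
44 [359. 275.] z 0.049 tub [0.09  0.003] scoop [0.038 0.007]
86 [339. 282.] z 0.049 tub [ 0.091 -0.04 ] scoop [ 0.039 -0.036]
[0.62612013 0.02892564 0.10078444] [ 3.14158363e+00 -5.65163354e-04  1.50696286e-01] [ 1.12239744 -0.25647398 -1.79918469]
```

View pics/l7b.png

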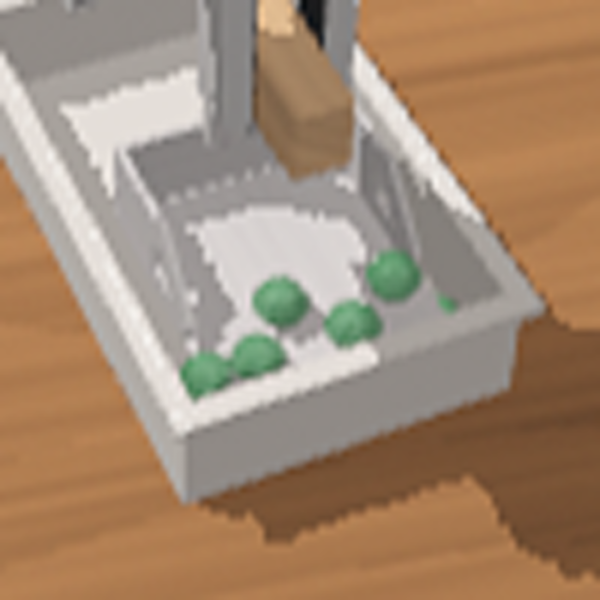

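Five nuggets are in the scoop and one is beside it in the tub. The leftmost, at about (205,372), overhangs the pan edge. I'll retreat much more gently over the tub and see what stays.

Call:
{"method": "play_rows", "body": {
  "increments": "-0.01 0 0 0;-0.02 0 0 0;-0.03 0 0 0;-0.04 0 0 0;-0.06 0 0 0;-0.08 0 0 0;-0.1 0 -0.03 0;-0.12 0 -0.06 0;-0.14 0 -0.08 0;-0.16 0 -0.1 0"
}}

```text
t: 22.6
ee_pos: [0.5878, 0.0231, 0.1142]
eef_rot: [-3.142, -0.0, 0.151]
wrist_force: [0.3, -0.2, -1.5]
finger_gap: 0.0216
grasp_force: 60.0
```

Call:
{"method": "play_rows", "body": {
  "increments": "-0.18 0 -0.1 0;-0.2 0 -0.08 0;-0.2 0 -0.05 0;0 0 0 0;0 0 0 0"
}}

```text
t: 23.1
ee_pos: [0.5598, 0.0188, 0.1255]
eef_rot: [3.142, -0.001, 0.151]
wrist_force: [0.2, -0.8, -2.0]
finger_gap: 0.0216
grasp_force: 60.0
```

```bash
python3 nug.py
```

```text
tcp [0.55978344 0.01877239 0.12548754] 0.15061691719236991
45 [352. 236.] z 0.072 tub [0.009 0.025] scoop [0.023 0.029]
44 [333. 240.] z 0.072 tub [ 0.005 -0.014] scoop [ 0.02  -0.011]
45 [345. 243.] z 0.073 tub [0.024 0.004] scoop [0.039 0.008]
43 [330. 248.] z 0.073 tub [ 0.023 -0.03 ] scoop [ 0.039 -0.027]
33 [327. 271.] z 0.017 tub [ 0.033 -0.04 ] scoop [ 0.048 -0.036]
18 [373. 273.] z 0.018 tub [0.073 0.045] scoop [0.087 0.049]
```

Four nuggets are seated in the pan and two are in the tub, so all six are accounted for. I'll lift straight up, then carry with very gentle ramps.

Call:
{"method": "play_rows", "body": {
  "increments": "0 0 -0.05 0;0 0 -0.12 0;0 0 -0.2 0;0 0 -0.25 0;0 0 -0.28 0;0 0 -0.27 0;0 0 -0.22 0;0 0 -0.16 0;0 0 -0.09 0;0 0 -0.03 0"
}}

```text
t: 24.15
ee_pos: [0.5598, 0.0189, 0.2092]
eef_rot: [3.142, -0.0, 0.151]
wrist_force: [-0.5, -0.7, -2.9]
finger_gap: 0.0214
grasp_force: 60.0
```

Call:
{"method": "play_rows", "body": {
  "increments": "-0.006 0.03 0 0;-0.012 0.06 0 0;-0.019 0.09 0 0;-0.025 0.12 0 0;-0.031 0.15 0 0;-0.037 0.18 0 0;-0.043 0.21 0 0;-0.05 0.24 0 0;-0.056 0.27 0 0;-0.062 0.3 0 0"
}}

```text
t: 25.15
ee_pos: [0.5551, -0.0666, 0.2088]
eef_rot: [3.142, -0.0, 0.151]
wrist_force: [-1.1, -0.2, -2.0]
finger_gap: 0.0221
grasp_force: 60.0
```

Call:
{"method": "play_rows", "body": {
  "increments": "-0.068 0.33 0 0;-0.075 0.36 0 0;-0.081 0.39 0 0;-0.087 0.42 0 0;-0.087 0.42 0 0;-0.081 0.39 0 0;-0.077 0.37 0 0;-0.075 0.36 0 0;-0.068 0.33 0 0;-0.062 0.3 0 0"
}}

```text
t: 26.15
ee_pos: [0.5448, -0.2541, 0.2087]
eef_rot: [3.142, 0.0, 0.15]
wrist_force: [0.4, -0.4, -2.5]
finger_gap: 0.0218
grasp_force: 60.0
```

Call:
{"method": "play_rows", "body": {
  "increments": "-0.056 0.27 0 0;-0.05 0.24 0 0;-0.043 0.21 0 0;-0.037 0.18 0 0;-0.031 0.15 0 0;-0.025 0.12 0 0;-0.019 0.09 0 0;-0.012 0.06 0 0;-0.006 0.03 0 0;0 0 0 0"
}}

```text
t: 27.15
ee_pos: [0.5416, -0.3212, 0.2087]
eef_rot: [-3.142, -0.0, 0.151]
wrist_force: [-0.1, -0.9, -1.8]
finger_gap: 0.0219
grasp_force: 60.0
```

```bash
python3 nug.py
python3 - <<'E'
from h import *
f=grab_frame("scene");save(f,"end.png")
E
```

```text
tcp [ 0.54157751 -0.32118755  0.20873948] 0.15088638504953056
60 [170. 227.] z 0.155 tub [-0.063 -0.305] scoop [0.025 0.031]
62 [147. 231.] z 0.156 tub [-0.068 -0.343] scoop [ 0.021 -0.008]
68 [158. 236.] z 0.155 tub [-0.049 -0.327] scoop [0.04  0.009]
67 [135. 243.] z 0.156 tub [-0.045 -0.364] scoop [ 0.044 -0.028]
30 [326. 272.] z 0.016 tub [ 0.034 -0.041] scoop [0.118 0.295]
19 [373. 273.] z 0.018 tub [0.073 0.045] scoop [0.157 0.382]
```

View pics/end.png

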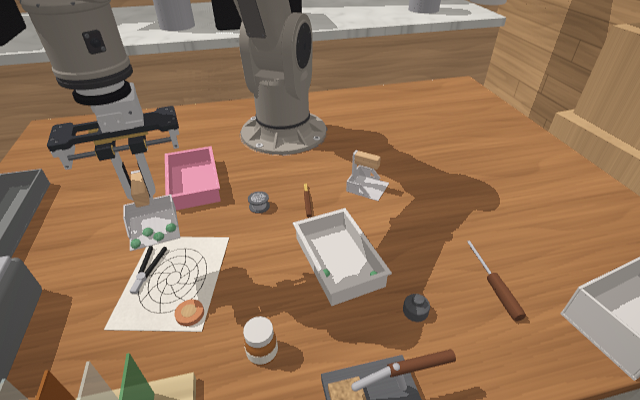

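The scoop is level over the sheet at about (150,225) with four nuggets in it. Two nuggets remain in the tub, at (326,272) and (373,273), and the bystanders are undisturbed. I'll let it settle and hand in.

Call:
{"method": "play_rows", "body": {
  "increments": "0 0 0 0;0 0 0 0;0 0 0 0;0 0 0 0;0 0 0 0"
}}

```text
t: 27.75
ee_pos: [0.5416, -0.3212, 0.2087]
eef_rot: [-3.142, -0.0, 0.151]
wrist_force: [0.1, -0.0, -1.7]
finger_gap: 0.0216
grasp_force: 60.0
```

```bash
python3 nug.py; python3 -c "
from cell import finish_job
print(finish_job())"
```

```text
tcp [ 0.54156517 -0.32120563  0.2087403 ] 0.15076734651913304
59 [170. 227.] z 0.155 tub [-0.063 -0.304] scoop [0.025 0.031]
62 [147. 231.] z 0.155 tub [-0.068 -0.343] scoop [ 0.021 -0.008]
67 [158. 236.] z 0.155 tub [-0.048 -0.326] scoop [0.04 0.01]
67 [135. 243.] z 0.156 tub [-0.045 -0.364] scoop [ 0.044 -0.029]
30 [326. 272.] z 0.016 tub [ 0.034 -0.041] scoop [0.118 0.296]
19 [373. 273.] z 0.018 tub [0.073 0.045] scoop [0.157 0.382]
the job is handed in; nothing more can be done
None
```

I handed the job in at about 28 s: the scoop is held level and still, about 15 cm above the middle of the sheet, with four nuggets in it and the other two in the tub; the hand-in returned no verdict.

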